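# Line up the candles by height on the tray

### The arm

A 6-joint arm with a two-finger parallel gripper is mounted at the origin on the work surface. World frame = base frame: x ahead of the robot, y to its left, z up, the work surface at z = 0. Lengths are in mm, angles in rad, forces in N, time in s.
With the tool pointing down it reaches from about 300 to 875 mm from the base axis. Payload 6.4 kg.
Tool frame: the origin (TCP) lies between the finger pads; the fingertips stand 14 mm ahead of it and the grasp point (between the pads) lies 5 mm behind it; z points along the fingers, y is the direction in which the jaws open and shut (so a half turn about z gives the same grasp; the last joint's range is limited). The gripper opens to 85 mm and grips with 20 to 120 N. Pads are 22 mm wide; open, the fingers measure 114 mm over their backs; the gripper's body (76 mm by 85 mm) begins 54 mm behind the grasp point. The pads swing forward as they close: fully open they stand 13 mm farther back than shut.
Start: joints at [0.983, 0.181, 1.607, -0, 1.354, -0.206], TCP at [214.23, 533.617, 245.288] pointing down, gripper open.
Joint ranges: [-2.99, 2.99], [-0.89, 2.07], [0.3, 2.58], [-1.14, 4.28], [0, 2.63], [-3.12, 3.12]. Speed limits (rad/s): [2.57, 2.57, 3.01, 3.14, 3.14, 3.14].

### API

Orientations are given as a unit quaternion [w, x, y, z].
In Python, from station import arm gives the robot as it stands. The module is installed in compiled form; this text tells all that it offers.
- The arm moves only by the shell command python3 -m handwheel 'ROWS' [OPENING]. ROWS is JSON, a list of rows, each a list of 6 numbers: the shift along the world's x, y, z in mm, then the turn, a rotation vector about the world's x, y, z in rad. In form: [[dx, dy, dz, rx, ry, rz], ...]. A call has 1 to 12 rows; each row shifts and turns the commanded pose from where the row before left it; what a row does not reach is not made up. A row lasts 1/8 s, in which the tool goes at most 62.5 mm and 10.7 degrees, less where a joint would pass 70% of its speed; a pose out of reach is approached as far as the arm can. A call with a gripper value outside its range is refused whole. OPENING is the opening in per cent of the stroke, from 0 (shut) to 100 (fully open), set as the call begins (- or left out, the last holds). The fingers move at their own pace and stop on an object; the grip force is fixed at half the most. Time passes only in rows, so rows that do not move let the fingers close. It gives the time, the measured TCP pose, the force and the opening at its end, in the units of the state.
- arm.sense(): the state, without advancing time (a new reading comes with each control period).
- arm.capture(name): name is "scene" or "top" or "wrist"; returns the picture (420x560x3 uint8, red, green, blue); there is no depth.
- arm.camera_params(name): a dict with "fx", "fy", "cx", "cy" (pixels), "k1" (the pictures are not rectified: a ray, as slopes to the right and down, at radius r is drawn at 1 + k1 r^2 times it, then the intrinsics apply), "extrinsics" (4x4, takes a point from camera to world coordinates). Camera axes: x right, y down, z forward; pixel columns grow to the right and rows downward; lengths in mm; the calibration is good to about 2 mm. A picture is of the moment at which its call begins: read the wrist's pose just before it. camera_params takes no time and is no camera call; for the wrist camera it gives the pose at the moment of the call.
- arm.finish_job(): hands the job in, once; it reports no verdict.
Trained networks look in the newest picture that a camera, given by its name, has taken for a name from the list of things; names that differ only in an ending like _2 or _b are one class to them, and where a whole thing is asked for, a point or a joint stands for the part that bears it (a point fixed in the world has none). Each returns a list of dicts, best first, with "p" (0 to 1); they miss things now and then, are a little off and sometimes report something else, mostly with a low value. They report only what shows in the picture. A call takes as long as a camera call. They do not tell look-alikes from the thing itself.
- arm.trace(name, camera): "mask" (420x560 bool, what is visible of it) and "point" ([column, row] in pixels, amid what is visible of it).
The state is a dict: "time": time; "q": joint angles; "joint_vel": joint speeds; "effort": joint torques, N m; "ee_pos": TCP position; "ee_rot": TCP orientation; "contact_force": force on the tool from outside, world axes, zero at the start; "torque": the same for the moment, N m; "grip_width": finger opening in mm.
Only numpy, scipy, OpenCV 4.12 (cv2) and the standard library are available. Lean on these libraries where they do the work, as an engineer would, in place of code of your own. Each camera call takes 0.05 s, during which the arm holds its last target.

### The job

Set the four candles upright in the four dishes of the wooden candle tray, one in each dish, in order of height: the tallest in the dish nearest the amber bottle, stepping down to the shortest at the other end beside the night light. Set each one down, do not drop it or knock any over, and leave the bottle and the night light where they stand.

Things in the scene. Friction and masses are not known exactly. Their poses are not given: they have to be found in the camera images.
- candle_75: the shortest of four ivory LED pillar candles (loose, about 120 g, may vary by a third): a plain upright cylinder 52 mm in diameter and 75 mm high with a shallow hollow and a black wick in its flat top, standing on the table at the start. Origin: centre of its underside; z up along the candle.
- candle_100: the second shortest of four ivory LED pillar candles (loose, about 160 g, may vary by a third): a plain upright cylinder 52 mm in diameter and 100 mm high with a shallow hollow and a black wick in its flat top, standing on the table at the start. Origin: centre of its underside; z up along the candle.
- candle_125: the second tallest of four ivory LED pillar candles (loose, about 200 g, may vary by a third): a plain upright cylinder 52 mm in diameter and 125 mm high with a shallow hollow and a black wick in its flat top, standing on the table at the start. Origin: centre of its underside; z up along the candle.
- candle_150: the tallest of four ivory LED pillar candles (loose, about 240 g, may vary by a third): a plain upright cylinder 52 mm in diameter and 150 mm high with a shallow hollow and a black wick in its flat top, standing on the table at the start. Origin: centre of its underside; z up along the candle.
- dish_1: round black iron dish at one end of the row, fixed on the wooden tray: 75 mm across, 7 mm high, flat inner floor 67 mm across, 3 mm above its origin, low rim around it. Origin: centre of its underside, on the tray top 12 mm above the table; y along the row from dish_1 to dish_4 (78 mm apart, straight), x across it, z up. Tray: fixed dark board 336 x 96 x 12 mm.
- dish_2: round black iron dish next to dish_1, fixed on the wooden tray: 75 mm across, 7 mm high, flat inner floor 67 mm across, 3 mm above its origin, low rim around it. Origin: centre of its underside, on the tray top 12 mm above the table; y along the row from dish_1 to dish_4 (78 mm apart, straight), x across it, z up.
- dish_3: round black iron dish next to dish_4, fixed on the wooden tray: 75 mm across, 7 mm high, flat inner floor 67 mm across, 3 mm above its origin, low rim around it. Origin: centre of its underside, on the tray top 12 mm above the table; y along the row from dish_1 to dish_4 (78 mm apart, straight), x across it, z up.
- dish_4: round black iron dish at the other end of the row, fixed on the wooden tray: 75 mm across, 7 mm high, flat inner floor 67 mm across, 3 mm above its origin, low rim around it. Origin: centre of its underside, on the tray top 12 mm above the table; y along the row from dish_1 to dish_4 (78 mm apart, straight), x across it, z up.
- bottle: amber glass bottle with a dark wooden stopper, 66 mm in diameter, 108 mm high, loose; it stands on the table just beyond one end of the tray (either end), about 100 mm from the centre of the nearest dish. It shows where the tallest candle goes; not to be moved. Origin: centre of its underside.
- night_light: white ball-shaped night light on a small foot, 62 mm in diameter, 73 mm high, loose; it stands on the table just beyond the other end of the tray. Not to be moved. Origin: centre of its underside.
Things that resemble listed ones, but are neither listed nor needed, are in the scene too. Leave any blue look-alike of the candle_75 alone.

How it is judged:
By the outcome, as a careful person would: the job done as asked, in the order asked, and still so for the second after the job is handed in, with the robot touching nothing.
It also fails if it takes over 96 s, if anything falls off the work surface, if the arm or the gripper's body presses on something with over 40 N, if the wrist force passes 120 N, or if a joint passes its speed limit or range.

## Working session

There is one attempt and no reset: what is moved stays moved. The work goes in short steps, Python scripts to look and compute and a shell command to move; the robot and the scene stay as the last step left them, time stands still between calls to the robot, and variables do not carry over. Pictures are saved under pics/ and viewed, and the job is handed in when it is done.

```bash
mkdir -p pics; ls
python3 - <<'E'
from station import arm
import cv2,numpy as np
s=arm.sense(); print(s['time'],s['ee_pos'],s['ee_rot'],s['grip_width'])
for n in ["scene","top"]:
    im=arm.capture(n); cv2.imwrite(f'pics/{n}0.png',im[:,:,::-1])
    p=arm.camera_params(n); print(n,{k:(np.round(v,3).tolist() if k=='extrinsics' else v) for k,v in p.items()})
    for o in ["candle_75","candle_100","candle_125","candle_150","dish_1","dish_4","bottle","night_light"]:
        r=arm.trace(o,n); print(o,[(round(d['p'],2),np.round(d['point']).tolist(),int(d['mask'].sum())) for d in r])
E
```

```text
pics
0.0 [213.90765151 533.14357374 244.37732253] [-3.45515153e-04  1.89724680e-01  9.81836926e-01 -8.22489745e-04] 85.52675963757528
scene {'fx': 511.8582393328927, 'fy': 511.8582393328927, 'cx': 279.7111640771642, 'cy': 210.14024635361704, 'k1': -0.16680771796139782, 'extrinsics': [[0.223, 0.654, -0.723, 1304.846], [0.975, -0.145, 0.17, -163.738], [0.007, -0.742, -0.67, 755.718], [0.0, 0.0, 0.0, 1.0]]}
candle_75 [(0.95, [216.0, 188.0], 1100), (0.91, [156.0, 196.0], 948), (0.79, [137.0, 166.0], 680), (0.66, [178.0, 164.0], 832), (0.63, [356.0, 153.0], 1164)]
candle_100 [(0.95, [216.0, 188.0], 1100), (0.91, [156.0, 196.0], 948), (0.79, [137.0, 166.0], 680), (0.66, [178.0, 164.0], 832), (0.63, [356.0, 153.0], 1164)]
candle_125 [(0.95, [216.0, 188.0], 1100), (0.91, [156.0, 196.0], 948), (0.79, [137.0, 166.0], 680), (0.66, [178.0, 164.0], 832), (0.63, [356.0, 153.0], 1164)]
candle_150 [(0.95, [216.0, 188.0], 1100), (0.91, [156.0, 196.0], 948), (0.79, [137.0, 166.0], 680), (0.66, [178.0, 164.0], 832), (0.63, [356.0, 153.0], 1164)]
dish_1 [(0.9, [241.0, 262.0], 905), (0.85, [363.0, 249.0]
[... 957 characters left out ...]
, 578)]
candle_125 [(0.96, [357.0, 283.0], 531), (0.95, [375.0, 240.0], 595), (0.8, [174.0, 249.0], 733), (0.6, [322.0, 231.0], 554), (0.6, [250.0, 224.0], 627), (0.59, [395.0, 279.0], 578)]
candle_150 [(0.96, [357.0, 283.0], 531), (0.95, [375.0, 240.0], 595), (0.8, [174.0, 249.0], 733), (0.6, [322.0, 231.0], 554), (0.6, [250.0, 224.0], 627), (0.59, [395.0, 279.0], 578)]
dish_1 [(0.78, [213.0, 144.0], 656), (0.74, [277.0, 152.0], 657), (0.64, [309.0, 155.0], 643), (0.59, [245.0, 148.0], 672)]
dish_4 [(0.78, [213.0, 144.0], 656), (0.74, [277.0, 152.0], 657), (0.64, [309.0, 155.0], 643), (0.59, [245.0, 148.0], 672)]
bottle [(0.69, [171.0, 133.0], 732)]
night_light [(0.75, [349.0, 163.0], 561)]
```

View pics/scene0.png

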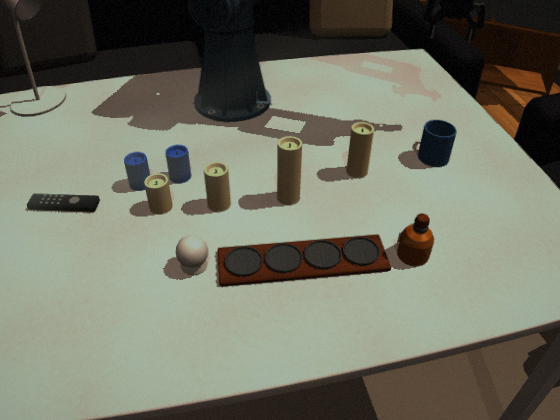

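View pics/top0.png

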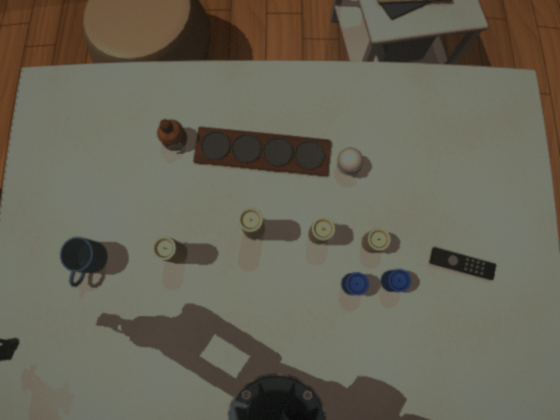

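The scene view shows the candles at about (158,193) for 75, (217,187) for 100, (289,170) for 150 and (360,150) for 125. The two blue look-alikes are behind them. The bottle is at the right, +y end of the tray and the night light at the left, -y end. The top view agrees. Next I'll fit positions using both views.

```bash
cat > h.py <<'E'
import numpy as np,cv2
from station import arm
from scipy.optimize import minimize
def proj(P,p):
    E=np.array(p['extrinsics']); P=np.atleast_2d(P)
    c=(P-E[:3,3])@E[:3,:3]; s=c[:,:2]/c[:,2:]; r2=(s**2).sum(1,keepdims=True)
    s=s*(1+p['k1']*r2); return s*[p['fx'],p['fy']]+[p['cx'],p['cy']]
def cyl(x,y,z0,z1,R):
    t=np.linspace(0,2*np.pi,40,endpoint=False); c=np.c_[x+R*np.cos(t),y+R*np.sin(t)]
    return np.r_[np.c_[c,0*t+z0],np.c_[c,0*t+z1]]
def sil(p,*a,S=4):
    h=cv2.convexHull(proj(cyl(*a),p).astype(np.float32))
    m=np.zeros((420*S,560*S),np.uint8); cv2.fillPoly(m,[np.round((h+.5)*S).astype(np.int32)],1); return m
def up(m,S=4): return cv2.resize(m.astype(np.uint8),None,fx=S,fy=S,interpolation=cv2.INTER_NEAREST)
def iou(a,b): return (a&b).sum()/max((a|b).sum(),1)
def fit(obs,z0,z1,R,x0):
    f=lambda v:-np.mean([iou(up(m),sil(p,v[0],v[1],z0,z1,R)) for p,m in obs])
    r=minimize(f,x0,method='Nelder-Mead',options=dict(initial_simplex=[x0,np.add(x0,[10,0]),np.add(x0,[0,10])],xatol=.3,fatol=1e-4,maxiter=60)); return r.x,-r.fun
def back(px,p,z):
    E=np.array(p['extrinsics']); d=(np.array(px)-[p['cx'],p['cy']])/[p['fx'],p['fy']]
    s=d.copy()
    for _ in range(10): s=d/(1+p['k1']*(s**2).sum())
    v=E[:3,:3]@[s[0],s[1],1]; return E[:3,3]+v*(z-E[2,3])/v[2]
E
python3 - <<'E'
from h import *
P={n:arm.camera_params(n) for n in("scene","top")}
T={}
for n in P:
    arm.capture(n); T[n]={o:arm.trace(o,n) for o in("candle_75","dish_1","bottle","night_light")}
def near(n,o,px):
    l=[d for d in T[n][o] if np.hypot(*(np.array(d['point'])-px))<12]; return l[0]['mask'] if l else None
for nm,a,b in [("A",(158,193),(379,240)),("B",(217,187),(323,230)),("C",(289,170),(251,222)),("D",(360,150),(166,249)),("bl1",(137,166),(395,280)),("bl2",(178,164),(357,284))]:
    obs=[(P[n],m) for n,px in(("scene",a),("top",b)) if (m:=near(n,"candle_75",px)) is not None]
    for H in(75,100,125,150):
        x0=back(b,P["top"],H*.8)[:2]; r,s=fit(obs,0,H,26,x0); print(nm,len(obs),H,np.round(r,1),round(s,3), [round(iou(up(m),sil(p,*r,0,H,26)),3) for p,m in obs])
D=[]
for b,a in [((213,144),(363,249)),((245,148),(322,254)),((277,152),(280,254)),((309,155),(241,262))]:
    ms=[(P["scene"],near("scene","dish_1",a)),(P["top"],near("top","dish_1",b))]
    rr=[fit([o],12,19,37.5,back(b,P["top"],15)[:2]) for o in ms if o[1] is not None]
    r,s=fit([o for o in ms if o[1] is not None],12,19,37.5,back(b,P["top"],15)[:2]); D.append(r)
    print("dish",np.round(r,1),round(s,3),[np.round(q[0],1) for q in rr])
D=np.array(D); print(np.round(np.diff(D,axis=0),1),np.linalg.norm(np.diff(D,axis=0),axis=1))
print("bottle",back((171,133),P["top"],60)[:2],"nl",back((349,163),P["top"],40)[:2])
print(arm.sense()['time'])
E
```

```text
A 1 75 [ 421.4 -226.2] 0.948 [np.float64(0.948)]
A 1 100 [ 418.9 -221.3] 0.882 [np.float64(0.882)]
A 1 125 [ 416.1 -214.5] 0.788 [np.float64(0.788)]
A 1 150 [ 413.  -211.9] 0.702 [np.float64(0.702)]
B 2 75 [ 443.2 -100.5] 0.836 [np.float64(0.763), np.float64(0.91)]
B 2 100 [440.7 -99.1] 0.907 [np.float64(0.921), np.float64(0.893)]
B 2 125 [440.1 -99.6] 0.786 [np.float64(0.773), np.float64(0.799)]
B 2 150 [440.6 -98.9] 0.693 [np.float64(0.647), np.float64(0.738)]
C 2 75 [454.5  59.2] 0.644 [np.float64(0.487), np.float64(0.801)]
C 2 100 [454.4  58.8] 0.746 [np.float64(0.612), np.float64(0.88)]
C 2 125 [453.6  58.1] 0.842 [np.float64(0.762), np.float64(0.921)]
C 2 150 [451.8  56.6] 0.911 [np.float64(0.933), np.float64(0.888)]
D 2 75 [392.7 242.5] 0.696 [np.float64(0.648), np.float64(0.744)]
D 2 100 [392.7 242.1] 0.825 [np.float64(0.803), np.float64(0.846)]
D 2 125 [392.8 242.3] 0.949 [np.float64(0.941), np.float64(0.957)]
D 2 150 [392.8 241. ] 0.844 [np.float64(0.804), np.float64(0.884)]
bl1 2 75 [ 328.5 -272.1] 0.887 [np.float64(0.858), np.float64(0.917)]
bl1 2 100 [ 329.1 -271.6] 0.74
[... 167 characters left out ...]
loat64(0.632)]
bl2 2 75 [ 321.  -177.4] 0.911 [np.float64(0.934), np.float64(0.888)]
bl2 2 100 [ 321.4 -176.8] 0.793 [np.float64(0.771), np.float64(0.814)]
bl2 2 125 [ 321.5 -177.1] 0.683 [np.float64(0.642), np.float64(0.724)]
bl2 2 150 [ 321.6 -176.2] 0.6 [np.float64(0.534), np.float64(0.667)]
dish [657.9 157.2] 0.943 [array([657.9, 157.2])]
dish [649.8  77.1] 0.874 [array([649.8,  77.1])]
dish [642.    0.7] 0.912 [array([6.418e+02, 1.000e-01]), array([643.4,   1.6])]
dish [634.6 -76.7] 0.92 [array([632.8, -78.2]), array([635.2, -75.3])]
[[ -8.1 -80.1]
 [ -7.8 -76.4]
 [ -7.4 -77.4]] [80.52017873 76.83471021 77.75673572]
bottle [673.38813128 256.88048738] nl [ 606.2003657  -170.29533892]
1.4
```

Heights are clear from the fits: 75, 100, 150 and 125 in order of increasing y. The dishes are 78 mm apart, and the bottle is 101 mm from the first dish. I'll go above candle_125 and turn the jaws across the row.

```bash
python3 -m handwheel '[[25,-41,0,0,0,-0.184],[26,-42,0,0,0,-0.184],[26,-42,0,0,0,-0.184],[26,-42,0,0,0,-0.184],[26,-42,0,0,0,-0.184],[26,-42,0,0,0,-0.184],[24,-40,0,0,0,-0.184],[0,0,0,0,0,0]]' 100
python3 - <<'E'
from h import *
p=arm.camera_params("wrist"); im=arm.capture("wrist"); cv2.imwrite('pics/w1.png',im[:,:,::-1])
print(arm.sense()['q'],np.round(p['extrinsics'],2).tolist(),p['fx'],p['k1'])
for d in arm.trace("candle_125","wrist"):
    print(d['p'],d['point'],d['mask'].sum())
    if d['p']>.5: print(fit([(p,d['mask'])],0,125,26,np.array([392.7,242.4])))
E
```

```text
time: 2.4
ee_pos: [394.7, 240.4, 245.5]
ee_rot: [0.0, 0.743, 0.669, 0.0]
contact_force: [-0.8, 0.9, 0.4]
grip_width: 85.3
[ 2.92418047e-01 -7.99211345e-02  1.87936460e+00  3.03285861e-04
  1.34195495e+00  3.93451763e-01] [[0.99, -0.1, -0.03, 402.52], [-0.1, -0.95, -0.28, 311.33], [0.0, 0.28, -0.96, 374.25], [0.0, 0.0, 0.0, 1.0]] 292.637819490892 -0.049585307975056093
0.55 [278.7, 192.6] 3111
(array([394.45369263, 243.61803284]), np.float64(0.949802454526368))
0.55 [339.4, 316.6] 2629
(array([392.7, 242.4]), np.float64(0.0))
```

View pics/w1.png

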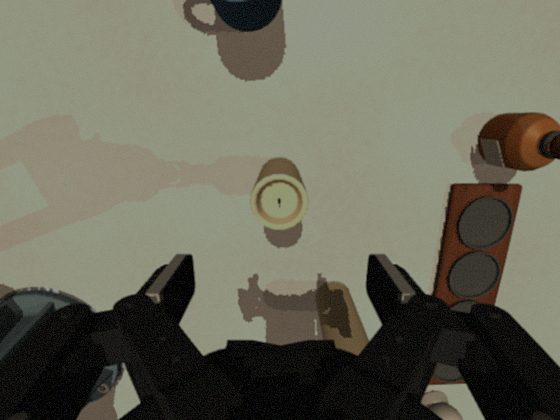

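The wrist view shows candle_125's top at (279,203), between the jaws and consistent with the fit. Descending to grasp.

```bash
python3 -m handwheel '[[-1,2,-50,0,0,0],[0,0,-50,0,0,0],[0,0,-30,0,0,0],[0,0,-20,0,0,0],[0,0,0,0,0,0]]' 100
python3 -m handwheel '[[0,0,0,0,0,0],[0,0,0,0,0,0],[0,0,0,0,0,0],[0,0,0,0,0,0],[0,0,0,0,0,0],[0,0,0,0,0,0]]' 0
```

```text
time: 3.12
ee_pos: [390.1, 245.3, 93.8]
ee_rot: [-0.001, 0.74, 0.672, -0.002]
contact_force: [0.1, 0.1, 1.1]
grip_width: 85.4
time: 3.88
ee_pos: [393.3, 245.1, 96.7]
ee_rot: [0.0, 0.741, 0.671, 0.001]
contact_force: [-1.5, 1.0, 6.5]
grip_width: 51.0
```

```bash
python3 -m handwheel '[[0,0,20,0,0,0],[0,0,40,0,0,0],[30,-19,0,0,0,0],[40,-26,0,0,0,0],[40,-26,0,0,0,0],[40,-26,0,0,0,0],[40,-25,0,0,0,0],[40,-25,0,0,0,0],[28,-18,0,0,0,0],[0,0,0,0,0,0],[0,0,0,0,0,0]]' 0
python3 - <<'E'
from h import *
for n in("wrist","scene","top"):
    p=arm.camera_params(n); im=arm.capture(n); cv2.imwrite(f'pics/{n}2.png',im[:,:,::-1])
    if n=="wrist":print(np.round(p['extrinsics'],2).tolist()) 
    for o in("dish_1","candle_125"):
        for d in arm.trace(o,n):
            print(n,o,round(d['p'],2),d['point'],d['mask'].sum(), np.round(back(d['point'],p,16),1)[:2])
E
```

```text
time: 5.25
ee_pos: [649.3, 79.9, 154.8]
ee_rot: [-0.001, 0.741, 0.671, -0.0]
contact_force: [-0.7, 1.7, -1.6]
grip_width: 51.1
[[1.0, -0.09, -0.03, 657.03], [-0.1, -0.96, -0.28, 150.78], [-0.0, 0.28, -0.96, 283.59], [0.0, 0.0, 0.0, 1.0]]
wrist dish_1 0.88 [285.1, 181.9] 2110 [655.9  96.3]
wrist dish_1 0.7 [280.6, 113.2] 5889 [657.8 157.7]
wrist candle_125 0.68 [50.8, 265.4] 8361 [402.5  32.6]
wrist candle_125 0.66 [119.0, 405.0] 208 [ 422.6 -164.8]
wrist candle_125 0.56 [282.1, 278.6] 14788 [643.4  -4.1]
scene dish_1 0.92 [241.2, 261.3] 869 [635.8 -82.4]
scene dish_1 0.75 [416.0, 242.2] 1422 [662.9 274.4]
scene dish_1 0.65 [363.8, 250.2] 830 [659.9 161.3]
scene dish_1 0.62 [281.1, 258.1] 889 [644.3  -4.7]
scene candle_125 0.89 [176.9, 163.0] 778 [ 287.6 -180.9]
scene candle_125 0.82 [291.3, 169.8] 1558 [374.3  82.5]
scene candle_125 0.79 [317.9, 225.2] 1185 [570.3  91.4]
scene candle_125 0.72 [217.4, 188.3] 1068 [404.6 -97.5]
scene candle_125 0.65 [136.8, 166.2] 730 [ 278.2 -277.7]
scene candle_125 0.64 [160.6, 195.4] 886 [ 401.3 -226.1]
top dish_1 0.86 [310.7, 153.0] 711 [638.1 -80.6]
top dish_1 0.58 [276.0, 151.5] 687 [641.3   4.7]
top dish_1 0.36 [258.0, 148.4] 31 [649.1  49.2]
top candle_125 0.9 [375.3, 238.8] 587 [ 426.9 -232.6]
top candle_125 0.88 [255.4, 224.7] 507 [459.4  52.7]
top candle_125 0.67 [324.0, 229.6] 548 [ 448.6 -110.3]
top candle_125 0.62 [356.9, 285.6] 510 [ 317.  -185.8]
top candle_125 0.59 [396.9, 277.7] 616 [ 334.8 -281.5]
```

```bash
python3 -c "
import cv2
a=cv2.imread('pics/wrist2.png');b=cv2.imread('pics/scene2.png');
cv2.imwrite('pics/c2.png',cv2.resize(cv2.vconcat([a[:,:],b]),(420,600)))"
```

```text
(no output)
```

View pics/scene2.png

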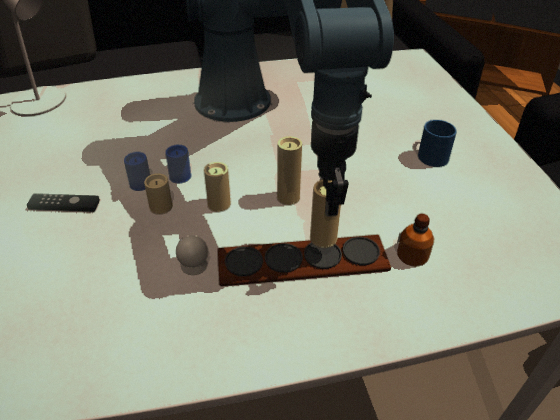

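View pics/wrist2.png

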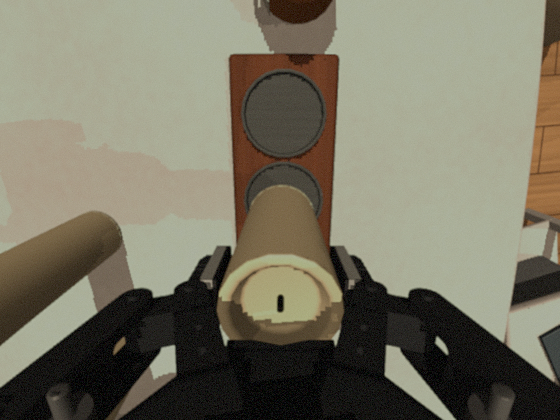

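The candle hangs upright over the dish second from the bottle: the wrist view shows it in line with the dishes at column 282. Lowering it.

```bash
python3 -m handwheel '[[0,0,-25,0,0,0],[0,0,-12,0,0,0],[0,0,-4,0,0,0],[0,0,-2,0,0,0],[0,0,0,0,0,0]]' 0
python3 -m handwheel '[[0,0,-1,0,0,0],[0,0,0,0,0,0]]' 0
python3 -m handwheel '[[0,0,-1,0,0,0],[0,0,0,0,0,0]]' 0
```

```text
time: 6.32
ee_pos: [650.6, 79.6, 112.9]
ee_rot: [0.0, 0.741, 0.671, 0.0]
contact_force: [0.0, 0.2, -1.0]
grip_width: 51.0
time: 6.58
ee_pos: [650.6, 79.6, 111.8]
ee_rot: [0.0, 0.741, 0.671, 0.0]
contact_force: [0.1, -0.0, -0.8]
grip_width: 50.8
time: 6.82
ee_pos: [650.8, 79.6, 111.8]
ee_rot: [0.0, 0.741, 0.671, 0.0]
contact_force: [-0.6, 0.6, 6.4]
grip_width: 50.8
```

```bash
python3 -m handwheel '[[0,0,0,0,0,0],[0,0,0,0,0,0],[0,0,0,0,0,0],[0,0,0,0,0,0]]' 100
python3 -m handwheel '[[0,0,20,0,0,0],[0,0,40,0,0,0],[0,0,40,0,0,0],[0,0,25,0,0,0]]' 100
python3 - <<'E'
from h import *
for n in("scene","top"):
    p=arm.camera_params(n); im=arm.capture(n); cv2.imwrite(f'pics/{n}3.png',im[:,:,::-1])
    for d in arm.trace("candle_125",n):
        print(n,round(d['p'],2),d['point'],d['mask'].sum(), np.round(back(d['point'],p,78),1)[:2])
        if np.hypot(*(back(d['point'],p,78)[:2]-[650,78]))<40: print(fit([(p,d['mask'])],15,140,26,np.array([650,78.])))
E
```

```text
time: 7.32
ee_pos: [650.1, 79.6, 110.1]
ee_rot: [-0.0, 0.741, 0.671, -0.0]
contact_force: [-1.0, -0.1, 0.3]
grip_width: 85.7
time: 7.82
ee_pos: [651.4, 79.6, 239.8]
ee_rot: [0.002, 0.741, 0.671, 0.002]
contact_force: [-0.3, -0.3, 0.4]
grip_width: 85.4
scene 0.74 [158.5, 192.0] 884 [ 465.1 -224.6]
scene 0.74 [289.8, 170.3] 1494 [453.3  58.3]
scene 0.71 [177.3, 163.0] 807 [ 373.1 -178.6]
scene 0.7 [138.0, 166.1] 741 [ 364.5 -265.5]
scene 0.64 [320.7, 232.4] 1720 [652.   69.8]
(array([651.21528022,  75.21486889]), np.float64(0.9658775858391981))
top 0.91 [322.7, 232.8] 534 [ 433.2 -100.2]
top 0.83 [395.0, 279.5] 579 [ 329.7 -259.5]
top 0.79 [378.2, 239.9] 582 [ 417.6 -224.5]
top 0.77 [253.0, 225.9] 594 [447.8  55.1]
top 0.71 [357.5, 283.2] 559 [ 322.1 -175.5]
top 0.55 [257.3, 149.5] 32 [625.9  48. ]
(array([591.78405106,  50.95334041]), np.float64(0.0425213852670044))
```

View pics/scene3.png

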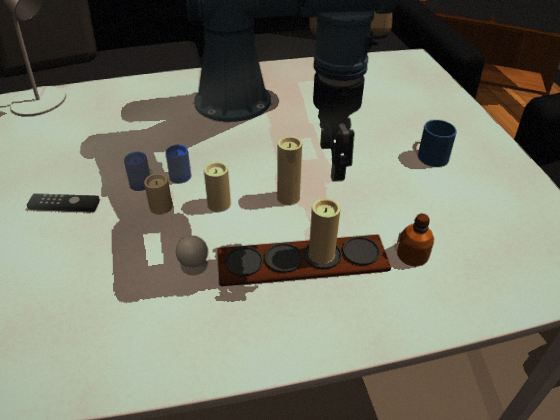

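candle_125 stands in its dish, at (324,232) in the scene view. Next is candle_150.

```bash
python3 -m handwheel '[[-30,-3,0,0,0,0],[-40,-5,0,0,0,0],[-40,-5,0,0,0,0],[-40,-5,0,0,0,0],[-30,-3,0,0,0,0],[-18,-2,0,0,0,0],[0,0,0,0,0,0]]' 100
python3 - <<'E'
from h import *
p=arm.camera_params("wrist"); im=arm.capture("wrist"); cv2.imwrite('pics/w4.png',im[:,:,::-1])
for d in arm.trace("candle_150","wrist"):
    print(d['p'],d['point'],d['mask'].sum())
    if 200<d['point'][0]<360: print(fit([(p,d['mask'])],0,150,26,np.array([452,57.])))
E
```

```text
time: 8.9
ee_pos: [450.7, 56.8, 234.0]
ee_rot: [-0.001, 0.741, 0.671, -0.001]
contact_force: [0.5, -0.2, -0.1]
grip_width: 85.2
0.87 [283.3, 206.1] 4423
(array([453.59190655,  57.58894873]), np.float64(0.97407126611069))
0.85 [206.3, 337.2] 728
(array([452.,  57.]), np.float64(0.0))
0.63 [499.7, 158.7] 6933
0.58 [286.6, 311.2] 2661
(array([452.,  57.]), np.float64(0.0))
```

View pics/w4.png

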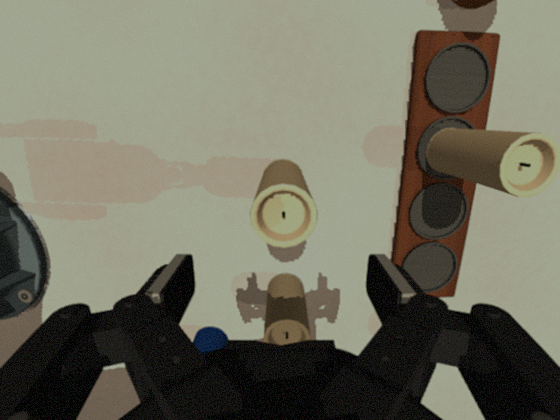

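candle_150's top is at (284,214), centred between the jaws. Grasping.

```bash
python3 -m handwheel '[[1,1,-50,0,0,0],[0,0,-40,0,0,0],[0,0,-30,0,0,0],[0,0,0,0,0,0]]' 100
python3 -m handwheel '[[0,0,0,0,0,0],[0,0,0,0,0,0],[0,0,0,0,0,0],[0,0,0,0,0,0],[0,0,0,0,0,0],[0,0,0,0,0,0]]' 0
```

```text
time: 9.5
ee_pos: [451.6, 57.9, 112.7]
ee_rot: [-0.002, 0.741, 0.671, -0.002]
contact_force: [0.4, -0.0, -0.1]
grip_width: 85.6
time: 10.25
ee_pos: [454.3, 57.5, 117.0]
ee_rot: [0.001, 0.741, 0.671, 0.001]
contact_force: [-2.5, 0.3, 6.2]
grip_width: 50.6
```

```bash
python3 -m handwheel '[[0,0,20,0,0,0],[0,0,40,0,0,0],[10,35,0,0,0,0],[20,40,0,0,0,0],[40,24,0,0,0,0],[40,0,0,0,0,0],[40,0,0,0,0,0],[35,0,0,0,0,0],[19,0,0,0,0,0],[0,0,0,0,0,0],[0,0,0,0,0,0]]' 0
python3 - <<'E'
from h import *
for n in("wrist","scene"):
    p=arm.camera_params(n); im=arm.capture(n); cv2.imwrite(f'pics/{n}5.png',im[:,:,::-1])
E
```

```text
time: 11.62
ee_pos: [656.3, 156.7, 175.0]
ee_rot: [-0.0, 0.741, 0.671, -0.0]
contact_force: [-0.0, 0.6, -4.2]
grip_width: 51.0
```

View pics/scene5.png

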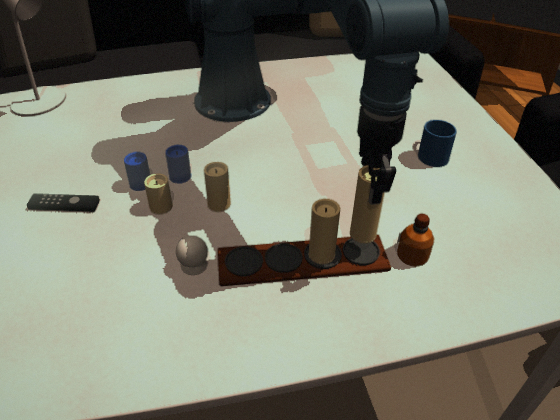

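View pics/wrist5.png

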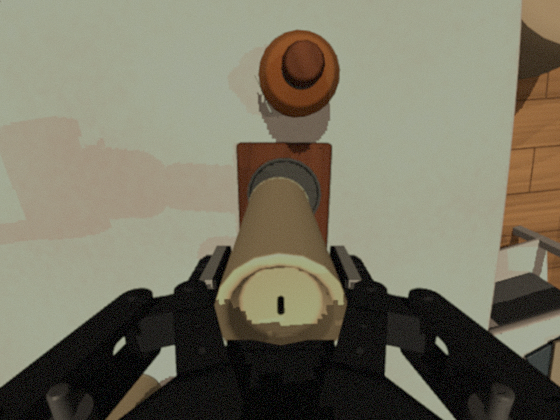

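The candle is over the dish nearest the bottle. The bottle is well clear, with its stopper at (303,62) in the wrist view. Lowering.

```bash
python3 -m handwheel '[[1,0,-25,0,0,0],[0,0,-12,0,0,0],[0,0,-4,0,0,0],[0,0,-2,0,0,0],[0,0,0,0,0,0]]' 0
python3 -m handwheel '[[0,0,-1,0,0,0],[0,0,0,0,0,0]]' 0
python3 -m handwheel '[[0,0,-1,0,0,0],[0,0,0,0,0,0]]' 0
```

```text
time: 12.35
ee_pos: [658.6, 156.6, 132.9]
ee_rot: [0.0, 0.741, 0.671, 0.0]
contact_force: [-0.5, 0.4, -3.7]
grip_width: 51.0
time: 12.6
ee_pos: [658.7, 156.7, 132.2]
ee_rot: [0.0, 0.741, 0.671, 0.001]
contact_force: [0.4, -0.4, -0.4]
grip_width: 51.0
time: 12.85
ee_pos: [658.8, 156.7, 132.1]
ee_rot: [0.0, 0.741, 0.671, 0.001]
contact_force: [-2.6, -0.1, 5.0]
grip_width: 50.8
```

```bash
python3 -m handwheel '[[0,0,0,0,0,0],[0,0,0,0,0,0],[0,0,0,0,0,0],[0,0,0,0,0,0]]' 100
python3 -m handwheel '[[0,0,20,0,0,0],[0,0,40,0,0,0],[0,0,45,0,0,0],[-27,-25,0,0,0,0],[-35,-40,0,0,0,0],[-35,-45,0,0,0,0],[-35,-45,0,0,0,0],[-35,-45,0,0,0,0],[-35,-40,0,0,0,0],[-15,-15,0,0,0,0],[0,0,0,0,0,0]]' 100
python3 - <<'E'
from h import *
for n,c in(("wrist",(440,-99)),("scene",(658,157)),("top",(658,157))):
    p=arm.camera_params(n); im=arm.capture(n); cv2.imwrite(f'pics/{n}6.png',im[:,:,::-1])
    for d in arm.trace("candle_100",n):
        z=(0,100) if n=="wrist" else (15,165)
        if np.hypot(*(back(d['point'],p,sum(z)/2)[:2]-c))<40: print(n,d['p'],fit([(p,d['mask'])],*z,26,np.array(c,float)))
E
```

```text
time: 13.35
ee_pos: [658.2, 156.6, 130.1]
ee_rot: [-0.0, 0.741, 0.671, -0.0]
contact_force: [0.1, -0.1, -0.1]
grip_width: 85.0
time: 14.72
ee_pos: [441.1, -99.5, 236.9]
ee_rot: [0.001, 0.742, 0.67, 0.0]
contact_force: [-0.5, 0.5, -0.2]
grip_width: 85.7
wrist 0.7 (array([442.60080909, -98.60592169]), np.float64(0.9753691362864236))
scene 0.92 (array([656.35086867, 155.89333948]), np.float64(0.9651145107819581))
top 0.83 (array([656.70886803, 156.54801559]), np.float64(0.9522094294719239))
```

View pics/wrist6.png

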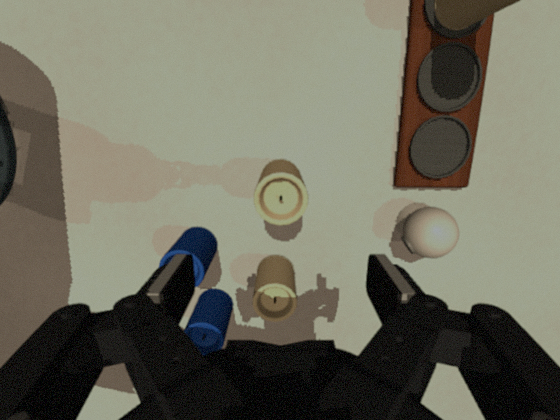

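View pics/scene6.png

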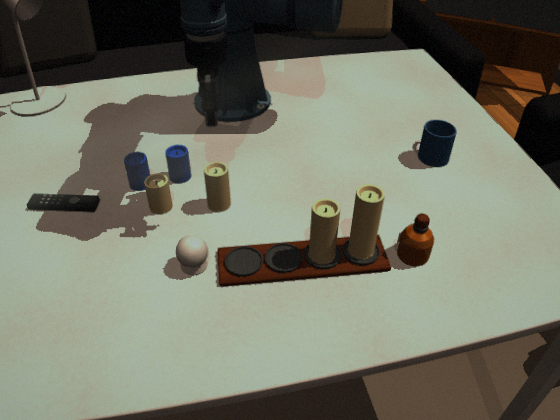

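The tallest candle stands in its dish, fitted at (656.5,156). candle_100's top is at (281,200) in the wrist view, centred, and the blue ones are clear. Grasping.

```bash
python3 -m handwheel '[[1,0,-50,0,0,0],[0,0,-50,0,0,0],[0,0,-40,0,0,0],[0,0,-25,0,0,0],[0,0,0,0,0,0]]' 100
python3 -m handwheel '[[0,0,0,0,0,0],[0,0,0,0,0,0],[0,0,0,0,0,0],[0,0,0,0,0,0],[0,0,0,0,0,0],[0,0,0,0,0,0]]' 0
```

```text
time: 15.65
ee_pos: [440.9, -97.0, 68.4]
ee_rot: [-0.002, 0.741, 0.672, -0.001]
contact_force: [0.0, -0.0, 0.6]
grip_width: 85.6
time: 16.4
ee_pos: [443.2, -98.8, 71.8]
ee_rot: [0.001, 0.741, 0.671, 0.0]
contact_force: [-1.3, 1.3, 5.7]
grip_width: 50.7
```

```bash
python3 -m handwheel '[[0,0,20,0,0,0],[0,0,40,0,0,0],[30,15,0,0,0,0],[40,20,0,0,0,0],[40,20,0,0,0,0],[40,20,0,0,0,0],[35,16,0,0,0,0],[15,8,0,0,0,0],[0,0,0,0,0,0],[0,0,0,0,0,0]]' 0
python3 - <<'E'
from h import *
for n in("wrist","scene"):
    p=arm.camera_params(n); im=arm.capture(n); cv2.imwrite(f'pics/{n}7.png',im[:,:,::-1])
E
```

```text
time: 17.65
ee_pos: [641.5, 0.4, 130.2]
ee_rot: [-0.0, 0.741, 0.671, -0.0]
contact_force: [0.6, 0.4, -1.4]
grip_width: 50.8
```

View pics/scene7.png

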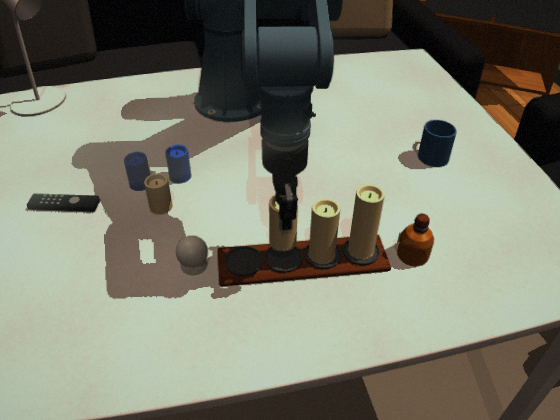

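View pics/wrist7.png

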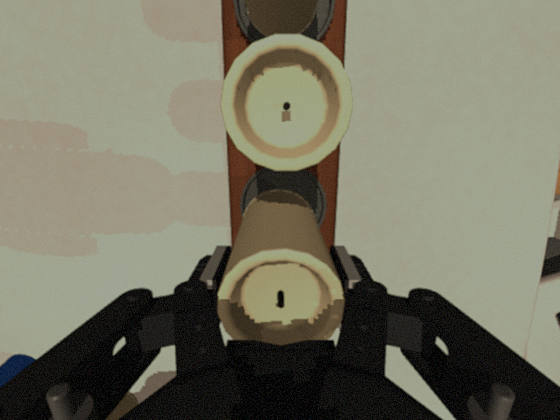

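It is over the third dish and clear of candle_125 by a good gap. Lowering.

```bash
python3 -m handwheel '[[1,0,-25,0,0,0],[0,0,-12,0,0,0],[0,0,-4,0,0,0],[0,0,-2,0,0,0],[0,0,0,0,0,0]]' 0
python3 -m handwheel '[[0,0,-1,0,0,0],[0,0,0,0,0,0]]' 0
python3 -m handwheel '[[0,0,-1,0,0,0],[0,0,0,0,0,0]]' 0
```

```text
time: 18.38
ee_pos: [643.5, 0.5, 87.8]
ee_rot: [0.0, 0.741, 0.671, 0.0]
contact_force: [0.1, 0.3, -1.5]
grip_width: 50.9
time: 18.62
ee_pos: [643.7, 0.6, 87.0]
ee_rot: [0.0, 0.741, 0.671, 0.0]
contact_force: [-0.1, 0.1, 0.7]
grip_width: 51.0
time: 18.88
ee_pos: [643.8, 0.6, 87.0]
ee_rot: [0.001, 0.741, 0.671, 0.0]
contact_force: [-2.7, 0.2, 7.2]
grip_width: 50.6
```

```bash
python3 -m handwheel '[[0,0,0,0,0,0],[0,0,0,0,0,0],[0,0,0,0,0,0],[0,0,0,0,0,0]]' 100
python3 -m handwheel '[[0,0,20,0,0,0],[0,0,40,0,0,0],[0,0,50,0,0,0],[-27,-27,30,0,0,0],[-35,-36,10,0,0,0],[-38,-40,0,0,0,0],[-38,-40,0,0,0,0],[-38,-38,0,0,0,0],[-30,-30,0,0,0,0],[-16,-16,0,0,0,0],[0,0,0,0,0,0]]' 100
python3 - <<'E'
from h import *
for n,c in(("wrist",(421,-226)),("scene",(642,1)),("top",(642,1))):
    p=arm.camera_params(n); im=arm.capture(n); cv2.imwrite(f'pics/{n}8.png',im[:,:,::-1])
    for d in arm.trace("candle_75",n):
        z=(0,75) if n=="wrist" else (15,115)
        if np.hypot(*(back(d['point'],p,sum(z)/2)[:2]-c))<40: print(n,d['p'],fit([(p,d['mask'])],*z,26,np.array(c,float)))
E
```

```text
time: 19.38
ee_pos: [643.2, 0.6, 85.1]
ee_rot: [-0.0, 0.741, 0.671, -0.0]
contact_force: [0.3, 0.5, 0.7]
grip_width: 85.2
time: 20.75
ee_pos: [420.7, -227.6, 236.8]
ee_rot: [0.001, 0.742, 0.67, 0.0]
contact_force: [-0.7, -0.2, -0.7]
grip_width: 85.4
wrist 0.68 (array([ 422.60032462, -227.24661006]), np.float64(0.9546088262105207))
scene 0.71 (array([641.71363395,  -2.08766186]), np.float64(0.9637210494829501))
top 0.6 (array([639.70381451,   0.95055199]), np.float64(0.9408278628738147))
```

View pics/wrist8.png

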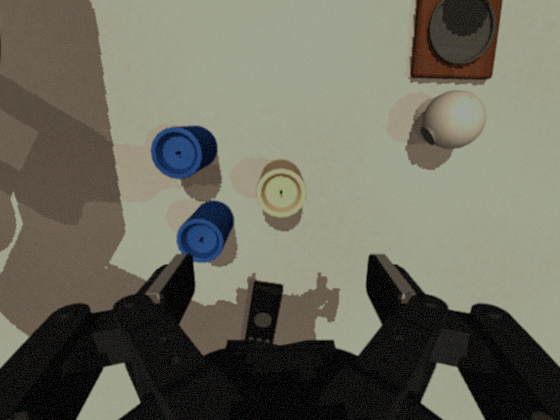

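View pics/scene8.png

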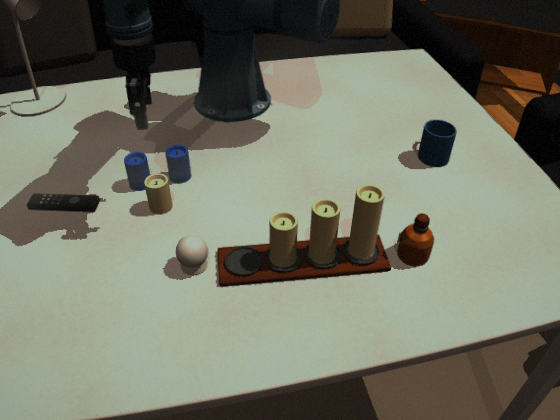

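The first three candles stand in their dishes. candle_75's top is at (281,193), with both blue ones to its left. I'll narrow the jaws a little and descend.

```bash
python3 -m handwheel '[[1,-1,-50,0,0,0],[0,0,-50,0,0,0],[0,0,-45,0,0,0],[0,0,-30,0,0,0],[0,0,-12,0,0,0],[0,0,0,0,0,0]]' 88
python3 -m handwheel '[[0,0,0,0,0,0],[0,0,0,0,0,0],[0,0,0,0,0,0],[0,0,0,0,0,0],[0,0,0,0,0,0],[0,0,0,0,0,0]]' 0
```

```text
time: 21.8
ee_pos: [422.3, -226.9, 48.0]
ee_rot: [-0.001, 0.741, 0.672, -0.0]
contact_force: [-0.6, -0.3, 0.5]
grip_width: 75.0
time: 22.55
ee_pos: [423.5, -228.4, 50.0]
ee_rot: [0.002, 0.741, 0.671, 0.0]
contact_force: [-0.1, 0.1, 6.8]
grip_width: 51.0
```

```bash
python3 -m handwheel '[[0,0,20,0,0,0],[0,0,50,0,0,0],[0,30,0,0,0,0],[0,45,0,0,0,0],[15,45,0,0,0,0],[30,30,0,0,0,0],[40,0,0,0,0,0],[45,0,0,0,0,0],[40,0,0,0,0,0],[30,0,0,0,0,0],[13,0,0,0,0,0],[0,0,0,0,0,0]]' 0
python3 - <<'E'
from h import *
for n in("wrist","scene"):
    p=arm.camera_params(n); im=arm.capture(n); cv2.imwrite(f'pics/{n}9.png',im[:,:,::-1])
E
```

```text
time: 24.05
ee_pos: [635.2, -77.3, 118.2]
ee_rot: [-0.0, 0.741, 0.671, -0.0]
contact_force: [-0.0, -0.2, -0.4]
grip_width: 51.1
```

View pics/scene9.png

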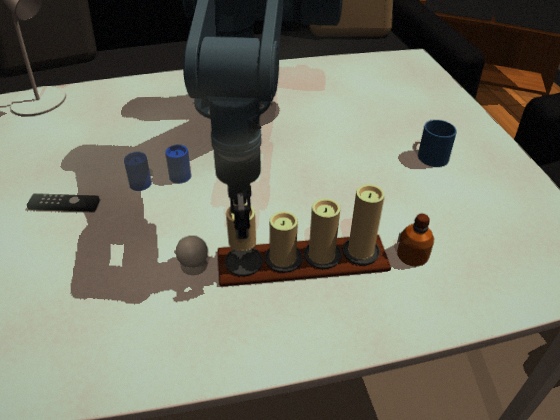

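View pics/wrist9.png

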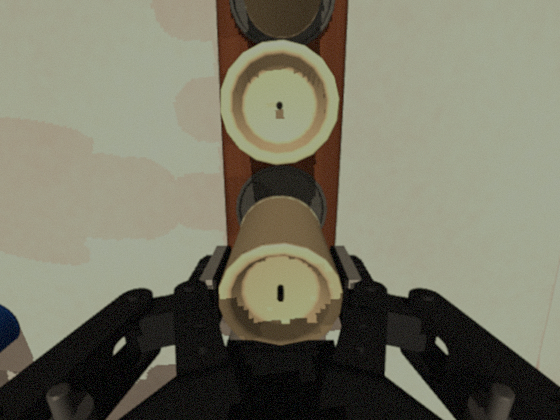

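It is aligned over the last dish. Lowering.

```bash
python3 -m handwheel '[[0,0,-30,0,0,0],[0,0,-15,0,0,0],[0,0,-5,0,0,0],[0,0,-3,0,0,0],[0,0,0,0,0,0]]' 0
python3 -m handwheel '[[0,0,-1,0,0,0],[0,0,0,0,0,0]]' 0
python3 -m handwheel '[[0,0,-1,0,0,0],[0,0,0,0,0,0]]' 0
```

```text
time: 24.78
ee_pos: [635.6, -77.5, 65.9]
ee_rot: [0.0, 0.741, 0.671, 0.0]
contact_force: [0.2, -0.1, -0.5]
grip_width: 50.5
time: 25.02
ee_pos: [635.8, -77.5, 65.1]
ee_rot: [0.001, 0.741, 0.671, 0.0]
contact_force: [-0.2, -0.7, 1.2]
grip_width: 51.1
time: 25.28
ee_pos: [635.9, -77.5, 65.1]
ee_rot: [0.001, 0.741, 0.671, 0.0]
contact_force: [-3.2, 1.0, 9.8]
grip_width: 50.8
```

Contact is felt. Releasing, rising and backing away clear of the tray.

```bash
python3 -m handwheel '[[0,0,0,0,0,0],[0,0,0,0,0,0],[0,0,0,0,0,0],[0,0,0,0,0,0]]' 100
python3 -m handwheel '[[0,0,20,0,0,0],[0,0,40,0,0,0],[0,0,50,0,0,0],[0,0,50,0,0,0],[-40,0,30,0,0,0],[-45,0,0,0,0,0],[-45,0,0,0,0,0],[-40,0,0,0,0,0],[-20,0,0,0,0,0],[0,0,0,0,0,0]]' 100
python3 - <<'E'
from h import *
C={150:(657.7,156),125:(650,78.4),100:(642.2,.8),75:(634.5,-76.8)}
for n in("scene","top"):
    p=arm.camera_params(n); im=arm.capture(n); cv2.imwrite(f'pics/{n}10.png',im[:,:,::-1])
    T=arm.trace("candle_75",n)
    for H,c in C.items():
        for d in T:
            if np.hypot(*(back(d['point'],p,15+H/2)[:2]-c))<35:
                r,s=fit([(p,d['mask'])],15,15+H,26,np.array(c)); print(n,H,np.round(r-c,1),round(s,3))
    for o,z in(("bottle",60),("night_light",40)):
        print(o,[(np.round(d['point']),np.round(back(d['point'],p,z)[:2])) for d in arm.trace(o,n)[:1]])
E
```

```text
time: 25.78
ee_pos: [635.1, -77.4, 63.1]
ee_rot: [-0.0, 0.741, 0.671, -0.0]
contact_force: [-0.4, 0.4, 0.7]
grip_width: 85.5
time: 27.02
ee_pos: [444.8, -77.4, 254.8]
ee_rot: [0.001, 0.741, 0.671, 0.001]
contact_force: [1.5, 0.9, 0.3]
grip_width: 85.4
scene 150 [ 0.6 -0.5] 0.94
scene 125 [ 0.7 -3.2] 0.966
scene 100 [ 0.3 -3. ] 0.956
scene 75 [-1.  -2.1] 0.959
bottle [(array([412., 245.]), array([707., 237.]))]
night_light [(array([194., 256.]), array([ 624., -172.]))]
top 150 [-1.6  1. ] 0.949
top 125 [-0.5 -0.3] 0.927
top 100 [-1.7 -0.1] 0.95
bottle [(array([171., 137.]), array([663., 256.]))]
night_light []
```

View pics/scene10.png

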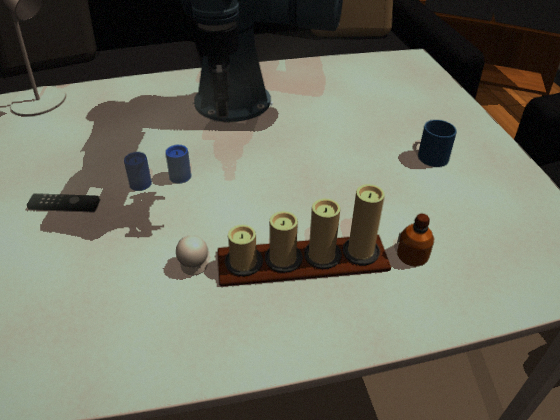

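View pics/top10.png

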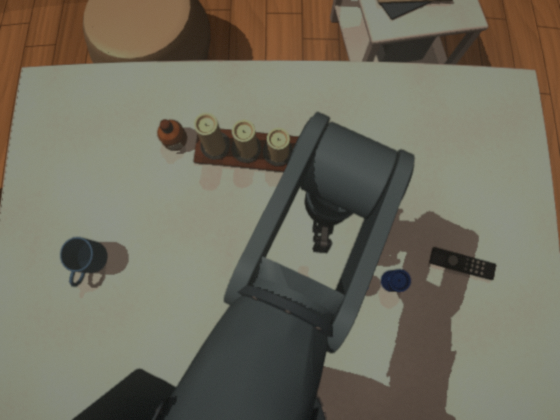

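The scene view shows all four candles upright in descending order from the bottle: 368, 324, 284 and 242 columns, each within about 3 mm of its dish centre. I'll do a last pixel check that the bottle and night light haven't moved, then hand in.

Run:
```python
from h import *
a,b=cv2.imread('pics/scene0.png',0),cv2.imread('pics/scene10.png',0)
for n,(x0,x1,y0,y1) in dict(bottle=(398,434,213,264),night_light=(175,210,235,274),blue1=(125,150,152,190)).items():
    t=a[y0:y1,x0:x1]; r=cv2.matchTemplate(b[y0-8:y1+8,x0-8:x1+8],t,cv2.TM_CCOEFF_NORMED); print(n,np.subtract(cv2.minMaxLoc(r)[3],8),r.max())
print(arm.finish_job())
```

```text
bottle [0 0] 0.99859446
night_light [0 0] 0.94076043
blue1 [0 0] 0.6997565
the job is handed in; nothing more can be done
None
```

I set the four candles in the tray dishes in height order, 150, 125, 100 and 75 mm from the bottle end to the night light, and handed the job in at about 27 s. I lowered each one until the arm felt contact before releasing it.

- **Placement:** In the last pictures all four stand upright, each fitting within about 3 mm of its dish centre. The two cameras differed by up to about 3 mm along the row, still inside the 7.5 mm of room in a dish. The arm hid candle_75 from the top camera, so only the scene camera confirmed that one.
- **Bottle and night light:** They matched their starting pictures with zero pixel shift in the scene view. The networks' bottle point shifted a few pixels, which I put down to noise.
- **Blue candle:** I checked only one of the two blue ones, and it showed no shift. The match was weaker (0.70), probably because the arm's shadow fell on it.

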